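# Crate and stopper the stock bottles

### The arm

A 6-joint arm with a two-finger parallel gripper is mounted at the origin on a cart in front of the work surface, level with it; the furniture and walls round the work are solid. World frame = base frame: x ahead of the robot, y to its left, z up, the work surface at z = 0. Lengths are in mm, angles in degrees, forces in N, time in s.
With the tool pointing down it reaches from about 300 to 850 mm from the base axis. Payload 4.2 kg.
Tool frame: the origin (TCP) lies midway between the tips of the shut fingers; the grasp point (between the pads) lies env.hold_point_z behind it (env.hold_point_z is the distance from the TCP to the grasp point, in mm); z points along the fingers, y is the line along which they close (so a half turn about z gives the same grasp; the last joint's range is limited). The gripper opens to 91 mm and grips with 3 to 60 N. Pads are 32 mm wide; open, the fingers measure 118 mm over their backs; the gripper's body (76 mm by 178 mm) begins 60 mm behind the grasp point.
Start: joints at [64.859, 18.312, 89.639, -0, 72.044, -1.146], TCP at [233.836, 525.323, 213.976] pointing down, gripper open.
Joint ranges: [-177.97, 177.97], [-48.28, 115.42], [12.27, 149.76], [-77.06, 257.06], [2.81, 150.46], [-146.56, 146.56]. Speed limits (degrees/s): [147.25, 147.25, 180, 180, 180, 180].

### API

Orientations are given as [roll, pitch, yaw] about the fixed x, y, z axes, in that order (R = Rz(yaw) Ry(pitch) Rx(roll)).
In Python, from workcell import env, viewer, spotter gives the robot as it stands.
- The arm moves only by the tool apply_moves, never from a script. Its arguments are lists of equal length, an entry for each row: "delta_pos": the shift along the world's x, y, z normalised to -1 to 1, where 1 is 120 mm, a list of three; "rot": the turn, a rotation vector about the world's x, y, z normalised to -1 to 1, where 1 is 1.5 rad, a list of three; "hand": the opening, from 0 (shut) to 1 (fully open). A call has 1 to 10 rows; each row is the pose to reach, as a shift and turn from the pose commanded when the call began; what a row does not reach only later rows make up. A row lasts 1/12 s, in which the tool goes at most 41.7 mm and 7.16 degrees, less where a joint would pass 70% of its speed; a pose out of reach is approached as far as the arm can. A call with a number of a shift or a turn outside -1 to 1 is refused whole. A call with a gripper value outside its range is refused whole. The fingers move at their own pace and stop on an object; "newtons" is the grip in N (left out, the last holds). Time passes only in rows, so rows that repeat a pose let the fingers close. It gives the time, the measured TCP pose, the force, the opening and the grip force at its end, in the units of the state.
- env.state(): the state, without advancing time (a new reading comes with each control period).
- viewer.grab_frame(name): name is "side" or "top" or "wrist"; returns a dict with "pixels" (420x560x3 uint8, red, green, blue), "camera_matrix" (3x3 intrinsics, pixels), "R" (3x3) and "t" (3): a world point X has camera coordinates R X + t; the wrist camera has in their place "mount" (4x4, takes a point from camera to tool coordinates, whose origin is the TCP and whose axes are the flange's). Camera axes: x right, y down, z forward; pixel columns grow to the right and rows downward; lengths in mm; the calibration is good to about 2 mm. A picture is of the moment at which its call begins: read the wrist's pose just before it. There is no depth.
- env.job_done(): hands the job in; it is judged then, once.
Trained networks look in a picture, given as the dict that the camera call returned (one of the last four; its "shot" number tells which), for a name from the list of things; names that differ only in an ending like _2 or _b are one class to them, and where a whole thing is asked for, a point or a joint stands for the part that bears it (a point fixed in the world has none). Each returns a list of dicts, best first, with "score" (0 to 1); they miss things now and then, are a little off and sometimes report something else, mostly with a low value. They report only what shows in the picture. A call takes as long as a camera call. They do not tell look-alikes from the thing itself.
- spotter.trace(picture, query): "mask" (420x560 bool, what is visible of it) and "box" ([centre column, centre row, width, height] in pixels, round what is visible of it).
- spotter.landmark_of(picture, query): "position" ([column, row] in pixels: a listed point, or the origin of a listed thing).
The state is a dict: "time_s": time; "qpos": joint angles; "qvel": joint speeds; "effort": joint torques, N m; "ee_pos": TCP position; "ee_rot": TCP orientation; "force": force on the tool from outside, world axes, zero at the start; "torque": the same for the moment, N m; "gripper_width": finger opening in mm; "gripper_force": force on a finger pad.
Only numpy, scipy, OpenCV 4.12 (cv2) and the standard library are available. Lean on these libraries where they do the work, as an engineer would, in place of code of your own. Each camera call takes 0.05 s, during which the arm holds its last target. There are 200 camera calls.

### The job

Put the stock bottles away: first stand every open amber bottle upright in a pocket of its own in the wooden crate, then close each of them with a stopper lifted off the rack's pegs, seated fully home so that its flange sits on the rim. Leave any spare stopper hanging on its peg, and do not disturb the steel block, the tin or the oil bottle.

Things in the scene. Friction and masses are not known exactly. Their poses are not given: they have to be found in the camera images.
- bottle_1_mid (a point): Open amber glass bottle with a paper band, upright, 2 or 3 of the 3 identical ones are present (else absent). Body a plain cylinder 56 mm in diameter up to 75 mm, then a short shoulder, neck 42 mm in outer diameter up to the rim at 105 mm. Mouth: round bore 34 mm in diameter, 30 mm deep. This point: on the axis, half-way up, 52.5 mm above the underside; z is the axis, up. About 0.28 kg.
- stopper_1_handle (a point): Centre of the handle of a hanging stopper (three identical), 57 mm above its underside, 25 mm above its flange and 25 mm below the handle's top. The handle is an upright flat metal loop 38 mm wide (along y), 14 mm thick (along x), 50 mm tall, with a window 22 mm wide and 38 mm tall under its 12 mm top bar, by which it hangs, window facing along the peg. z up.
- stopper_1: The stopper of stopper_1_handle, 82 mm tall, about 0.07 kg: black rubber plug tapering from 24 mm diameter at the underside to 31 mm at 26 mm up; on it a round flange 44 mm in diameter, 6 mm thick, whose underside rests on the bottle's rim when seated; on that the metal handle. Origin: centre of the plug's underside; z up.
- bottle_1: The bottle of bottle_1_mid; origin at the centre of its underside.
- bottle_2_mid (a point): Open amber glass bottle with a paper band, upright, 2 or 3 of the 3 identical ones are present (else absent). Body a plain cylinder 56 mm in diameter up to 75 mm, then a short shoulder, neck 42 mm in outer diameter up to the rim at 105 mm. Mouth: round bore 34 mm in diameter, 30 mm deep. This point: on the axis, half-way up, 52.5 mm above the underside; z is the axis, up. About 0.28 kg.
- stopper_2_handle (a point): Centre of the handle of a hanging stopper (three identical), 57 mm above its underside, 25 mm above its flange and 25 mm below the handle's top. The handle is an upright flat metal loop 38 mm wide (along y), 14 mm thick (along x), 50 mm tall, with a window 22 mm wide and 38 mm tall under its 12 mm top bar, by which it hangs, window facing along the peg. z up.
- stopper_2: The stopper of stopper_2_handle, 82 mm tall, about 0.07 kg: black rubber plug tapering from 24 mm diameter at the underside to 31 mm at 26 mm up; on it a round flange 44 mm in diameter, 6 mm thick, whose underside rests on the bottle's rim when seated; on that the metal handle. Origin: centre of the plug's underside; z up.
- bottle_2: The bottle of bottle_2_mid; origin at the centre of its underside.
- bottle_3_mid (a point): Open amber glass bottle with a paper band, upright, 2 or 3 of the 3 identical ones are present (else absent). Body a plain cylinder 56 mm in diameter up to 75 mm, then a short shoulder, neck 42 mm in outer diameter up to the rim at 105 mm. Mouth: round bore 34 mm in diameter, 30 mm deep. This point: on the axis, half-way up, 52.5 mm above the underside; z is the axis, up. About 0.28 kg.
- stopper_3_handle (a point): Centre of the handle of a hanging stopper (three identical), 57 mm above its underside, 25 mm above its flange and 25 mm below the handle's top. The handle is an upright flat metal loop 38 mm wide (along y), 14 mm thick (along x), 50 mm tall, with a window 22 mm wide and 38 mm tall under its 12 mm top bar, by which it hangs, window facing along the peg. z up.
- stopper_3: The stopper of stopper_3_handle, 82 mm tall, about 0.07 kg: black rubber plug tapering from 24 mm diameter at the underside to 31 mm at 26 mm up; on it a round flange 44 mm in diameter, 6 mm thick, whose underside rests on the bottle's rim when seated; on that the metal handle. Origin: centre of the plug's underside; z up.
- bottle_3: The bottle of bottle_3_mid; origin at the centre of its underside.
- rack: Fixed rack on a 10 mm base plate: two posts and a level wooden crossbar with three steel pegs, 80 mm apart, running out to its -x (towards the robot), a stopper hanging on each. x points back to the crossbar, y along it. Posts and crossbar reach at most 5 mm above the rods' tops; the plate reaches 60 mm out from the crossbar's centre. Origin on the counter under the crossbar.
- peg_1 (a point): Peg 1 of the rack (1 is leftmost from the robot): a level rod 7 mm thick whose free end turns up, to 14 mm above the rod's top, 76 mm out from the crossbar's centre plane. This point is on top of the rod, 150 mm above the counter, 45 mm out from that plane, where a stopper starts within 5 mm; axes are the rack's.
- peg_2 (a point): Peg 2 of the rack (1 is leftmost from the robot): a level rod 7 mm thick whose free end turns up, to 14 mm above the rod's top, 76 mm out from the crossbar's centre plane. This point is on top of the rod, 150 mm above the counter, 45 mm out from that plane, where a stopper starts within 5 mm; axes are the rack's.
- peg_3 (a point): Peg 3 of the rack (1 is leftmost from the robot): a level rod 7 mm thick whose free end turns up, to 14 mm above the rod's top, 76 mm out from the crossbar's centre plane. This point is on top of the rod, 150 mm above the counter, 45 mm out from that plane, where a stopper starts within 5 mm; axes are the rack's.
- crate: Fixed wooden crate, 98 mm deep (x) and 274 mm long (y): three square pockets in a row, 78 x 78 mm, 88 mm from centre to centre; walls and dividers 10 mm thick, tops 45 mm above the counter. Origin at the centre of its underside; x across, y along the row. A wall shelf hangs 0.62 m above the counter, over what lies beyond x = 0.645.
- pocket_1 (a point): Centre of the floor of crate pocket 1, 6 mm above the counter (1 is leftmost from the robot, 3 rightmost); axes are the crate's, z up.
- pocket_2 (a point): Centre of the floor of crate pocket 2, 6 mm above the counter (1 is leftmost from the robot, 3 rightmost); axes are the crate's, z up.
- pocket_3 (a point): Centre of the floor of crate pocket 3, 6 mm above the counter (1 is leftmost from the robot, 3 rightmost); axes are the crate's, z up.
- bench_block: Square dark steel bench block, 64x64x19 mm, a bystander; origin at its underside.
- salve_tin: Round green salve tin, 65 mm across, 25 mm high, a bystander; origin at its underside.
- oil_bottle: Squeeze bottle of oil with a red spout, 41 mm across, 132 mm tall, a bystander; origin at its underside.
Things that resemble listed ones, but are neither listed nor needed, are in the scene too. What is shaped like the stopper_1 but blue is not meant.

How it is judged:
By the outcome, as a careful person would: the job done as asked, in the order asked, and still so for the second after the job is handed in, with the robot touching nothing.
Of bottle_1, bottle_2, bottle_3 only 2 to 3 are there at a start; the rules pass over those that are not, and their reading is None.
At some moment in a run one of bottle_1, bottle_2, bottle_3 may be knocked a few centimetres aside while the robot is not near it.
It also fails if it takes over 210 s, if anything falls off the work surface, if the arm or the gripper's body presses on something with over 40 N, if the wrist force passes 120 N, or if a joint passes its speed limit or range.

## Working session

There is one attempt and no reset: what is moved stays moved. The work goes in short steps, Python scripts to look and compute and a tool call to move; the robot and the scene stay as the last step left them, time stands still between calls to the robot, and variables do not carry over. Pictures are saved under pics/ and viewed, at most 16 in all, crops included, and the job is handed in when it is done.

Besides the shell and the picture viewer there is one more tool, called after "Emit:" by a JSON object that holds its "name" and its "arguments", one argument or row to a line. apply_moves: Moves the arm, as the interface text tells. Its arguments: {"type":"object","properties":{"delta_pos":{"type":"array"},"rot":{"type":"array"},"hand":{"type":"array"},"newtons":{"type":"number"}},"required":["delta_pos","rot","hand"]}

```bash
mkdir -p pics; ls; python3 - <<'E'
from workcell import env, viewer, spotter
import cv2,numpy as np
s=env.state();print(env.hold_point_z,{k:np.round(v,2).tolist() for k,v in s.items()})
for n in ("side","top"):
    f=viewer.grab_frame(n);cv2.imwrite(f"pics/{n}0.png",f["pixels"][:,:,::-1])
    print(n,np.round(f["camera_matrix"],1).tolist(),np.round(f["R"],3).tolist(),np.round(f["t"],1).tolist())
    for q in ["bottle_1_mid","stopper_1_handle","pocket_1","peg_1","rack","crate","bottle_1"]:
        print(q,[(round(d["score"],2),np.round(d["position"]).tolist()) for d in spotter.landmark_of(f,q)])
E
```

```text
pics
18.8 {'time_s': 0.0, 'qpos': [64.86, 18.35, 89.71, 0.0, 72.04, -1.15], 'qvel': [-0.1, -0.06, -0.05, 0.05, 0.03, -0.01], 'effort': [-0.0, -41.25, -23.2, 0.07, 0.05, -0.0], 'ee_pos': [233.59, 524.84, 213.11], 'ee_rot': [-179.9, -0.0, 156.01], 'force': [0.18, 0.18, 0.28], 'torque': [0.0, 0.0, -0.08], 'gripper_force': 0.0, 'gripper_width': 91.06}
side [[503.5, 0.0, 282.4], [0.0, 503.5, 210.7], [0.0, 0.0, 1.0]] [[-0.875, -0.485, -0.001], [-0.238, 0.432, -0.87], [0.422, -0.76, -0.494]] [460.2, 179.0, 1444.5]
bottle_1_mid []
stopper_1_handle [(0.93, [235.0, 293.0]), (0.72, [196.0, 250.0]), (0.65, [227.0, 344.0]), (0.54, [229.0, 223.0])]
pocket_1 [(0.95, [288.0, 254.0]), (0.86, [258.0, 283.0]), (0.75, [271.0, 267.0]), (0.23, [197.0, 245.0])]
peg_1 [(0.94, [215.0, 234.0]), (0.78, [231.0, 221.0]), (0.76, [198.0, 247.0])]
rack [(0.95, [207.0, 276.0]), (0.34, [256.0, 284.0])]
crate [(0.64, [230.0, 219.0]), (0.61, [273.0, 270.0]), (0.27, [198.0, 327.0])]
bottle_1 [(0.88, [348.0, 206.0]), (0.71, [215.0, 235.0]), (0.61, [352.0, 194.0])]
top [[458.0, 0.0, 275.7], [0.0, 458.0, 211.5], [0.0, 0.0, 1.0]] [[0.249, -0.968, -0.003], [-0.833, -0.213, -0.51], [0.493, 0.13, -0.86]] [-40.9, 471.4, 1665.7]
bottle_1_mid []
stopper_1_handle [(0.61, [197.0, 174.0])]
pocket_1 [(0.68, [221.0, 219.0]), (0.66, [259.0, 234.0]), (0.62, [238.0, 223.0])]
peg_1 [(0.96, [243.0, 180.0]), (0.81, [216.0, 179.0]), (0.64, [222.0, 218.0]), (0.56, [200.0, 175.0])]
rack [(0.79, [225.0, 187.0]), (0.42, [349.0, 256.0])]
crate [(0.64, [218.0, 179.0]), (0.58, [240.0, 227.0]), (0.15, [228.0, 190.0])]
bottle_1 [(0.67, [346.0, 261.0]), (0.57, [373.0, 263.0])]
```

```bash
python3 - <<'E'
import cv2
for n in("side","top"):
    im=cv2.imread(f"pics/{n}0.png")[130:380,110:430] ; cv2.imwrite(f"pics/{n}0c.png",cv2.resize(im,(768,600),interpolation=cv2.INTER_CUBIC))
E
```

```text
(no output)
```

View pics/side0c.png

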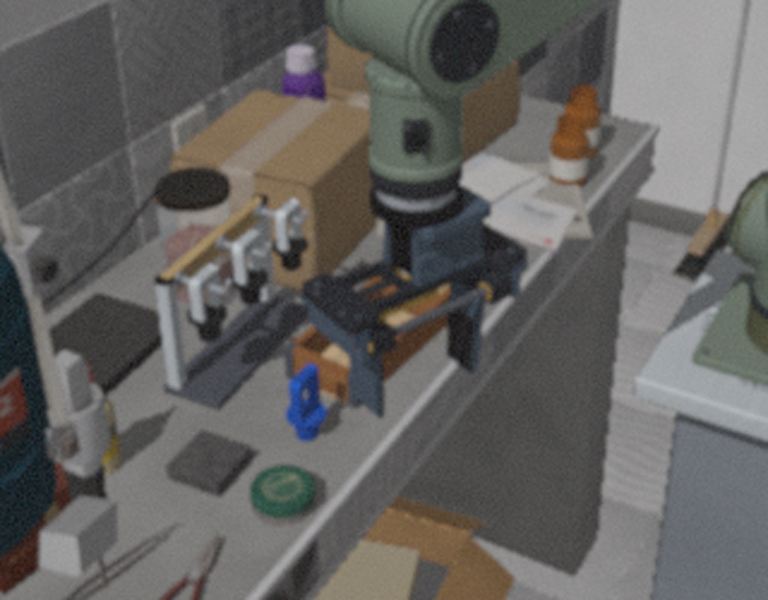

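View pics/top0c.png

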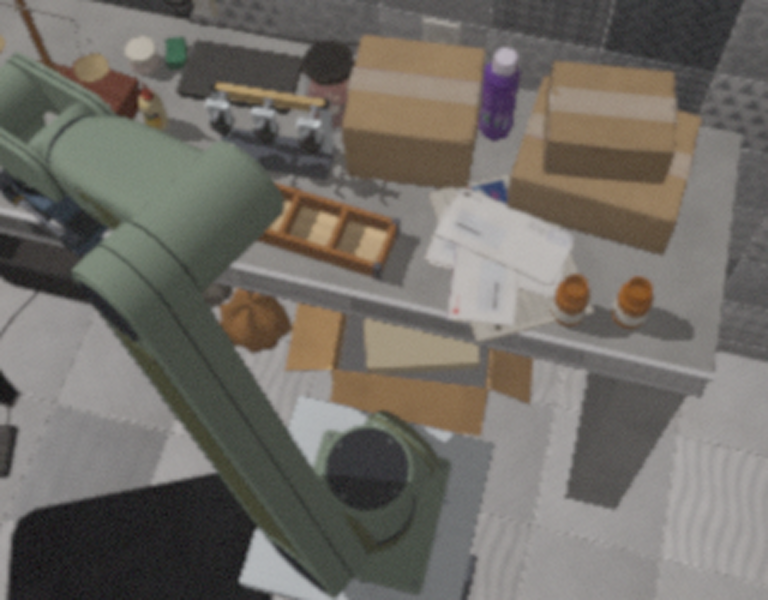

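The side view shows the rack with three stoppers (crop 205–290, 230–300), the blue look-alike at (305,400), and two amber bottles at (570,160) and (585,110). In the top view the bottles are at (572,298) and (635,300), with the crate at (330,230) partly hidden by the arm.

```bash
cat > h.py <<'E'
from workcell import env, viewer, spotter
import cv2,numpy as np
from scipy.spatial.transform import Rotation as Rn
from scipy.optimize import least_squares
def grab(n):
    if n=="wrist":
        s=env.state();f=viewer.grab_frame(n)
        T=np.eye(4);T[:3,:3]=Rn.from_euler('xyz',s['ee_rot'],degrees=True).as_matrix();T[:3,3]=s['ee_pos']
        M=np.linalg.inv(T@f['mount']);f['R']=M[:3,:3];f['t']=M[:3,3]
    else:f=viewer.grab_frame(n)
    return f
def onz(f,px,z):
    R,t,K=map(np.asarray,(f['R'],f['t'],f['camera_matrix']))
    d=R.T@np.linalg.solve(K,[px[0],px[1],1]);c=-R.T@t
    return c+d*(z-c[2])/d[2]
def proj(f,X):
    p=(np.atleast_2d(X)@np.asarray(f['R']).T+f['t'])@np.asarray(f['camera_matrix']).T
    return p[:,:2]/p[:,2:]
def tri(fs,ps):
    g=lambda X:np.concatenate([proj(f,X)[0]-p for f,p in zip(fs,ps)])
    r=least_squares(g,[400,0,50]);return r.x,np.abs(r.fun).max()
E
python3 - <<'E'
from h import *
S=grab("side");T=grab("top")
for n,f in (("side",S),("top",T)):
  for q,z in [("pocket_1",6),("peg_1",150),("rack",0),("crate",0),("bottle_1",0),("bench_block",0),("salve_tin",0),("oil_bottle",0)]:
    print(n,q,[(round(d["score"],2),np.round(onz(f,d["position"],z)).tolist()) for d in spotter.landmark_of(f,q)])
  for d in spotter.trace(f,"bottle_1"):print(n,'mask',round(d["score"],2),np.round(d["box"]),np.round(onz(f,d["box"][:2],52)))
  for d in spotter.trace(f,"bottle_1_mid"):print(n,'maskm',round(d["score"],2),np.round(d["box"]),np.round(onz(f,d["box"][:2],52)))
E
```

```text
side pocket_1 [(0.97, [442.0, 312.0, 6.0]), (0.94, [430.0, 120.0, 6.0]), (0.72, [440.0, 226.0, 6.0]), (0.68, [441.0, 215.0, 6.0]), (0.16, [588.0, 338.0, 6.0])]
side peg_1 [(0.81, [554.0, 242.0, 150.0]), (0.77, [551.0, 324.0, 150.0]), (0.65, [543.0, 410.0, 150.0]), (0.48, [338.0, 390.0, 150.0])]
side rack []
side crate [(0.88, [439.0, 215.0, 0.0])]
side bottle_1 [(0.68, [423.0, -335.0, 0.0]), (0.61, [447.0, 198.0, 0.0]), (0.4, [465.0, -427.0, -0.0])]
side bench_block [(0.56, [485.0, 516.0, 0.0]), (0.26, [399.0, -244.0, 0.0])]
side salve_tin [(0.76, [383.0, 538.0, 0.0])]
side oil_bottle [(0.64, [586.0, 569.0, -0.0])]
side mask 0.8 [348. 193.  14.  29.] [ 392. -233.   52.]
side mask 0.61 [353. 179.  15.  30.] [ 421. -346.   52.]
top pocket_1 [(0.95, [440.0, 313.0, 6.0]), (0.91, [430.0, 224.0, 6.0]), (0.73, [435.0, 139.0, 6.0])]
top peg_1 [(0.87, [563.0, 257.0, 150.0]), (0.86, [551.0, 411.0, 150.0]), (0.74, [536.0, 327.0, 150.0]), (0.48, [358.0, -311.0, 150.0])]
top rack [(0.97, [594.0, 333.0, 0.0])]
top crate [(0.74, [412.0, 222.0, 0.0])]
top bottle_1 [(0.65, [407.0, -336.0, 0.0])]
top bench_block []
top salve_tin []
top oil_bottle [(0.54, [572.0, 559.0, 0.0]), (0.48, [597.0, 332.0, 0.0])]
top mask 0.81 [374. 259.  16.  24.] [ 399. -333.   52.]
top mask 0.54 [347. 257.  15.  22.] [ 381. -230.   52.]
top maskm 0.71 [346. 255.  19.  24.] [ 387. -227.   52.]
top maskm 0.4 [201. 180.  14.  16.] [583. 439.  52.]
```

Emit:
{"name": "apply_moves", "arguments": {
  "delta_pos": [
    [0.3,-0.3,0.3],
    [0.6,-0.6,0.6],
    [0.9,-0.9,0.9],
    [1,-1,1],
    [1,-1,1],
    [1,-1,1],
    [1,-1,1],
    [1,-1,1],
    [1,-1,1],
    [1,-1,1]
  ],
  "rot": [
    [0,0,-0.08],
    [0,0,-0.16],
    [0,0,-0.24],
    [0,0,-0.32],
    [0,0,-0.4],
    [0,0,-0.48],
    [0,0,-0.56],
    [0,0,-0.64],
    [0,0,-0.72],
    [0,0,-0.768]
  ],
  "hand": [1,1,1,1,1,1,1,1,1,1]
}}

```text
time_s: 2.73
ee_pos: [354.0, 405.1, 334.1]
ee_rot: [180.0, -0.0, 89.7]
force: [0.2, -0.4, -0.5]
gripper_width: 91.1
gripper_force: 0.0
```

Emit:
{"name": "apply_moves", "arguments": {
  "delta_pos": [
    [0,-0.33,0],
    [0,-0.67,0],
    [0,-1,0],
    [0,-1,0]
  ],
  "rot": [
    [0,0,0],
    [0,0,0],
    [0,0,0],
    [0,0,0]
  ],
  "hand": [1,1,1,1]
}}

```text
time_s: 3.07
ee_pos: [353.0, 279.9, 334.6]
ee_rot: [180.0, 0.2, 89.8]
force: [0.6, 0.6, -0.6]
gripper_width: 91.5
gripper_force: 0.0
```

Emit:
{"name": "apply_moves", "arguments": {
  "delta_pos": [
    [0,-0.33,0],
    [0,-0.67,0],
    [0,-1,0],
    [0,-1,0]
  ],
  "rot": [
    [0,0,0],
    [0,0,0],
    [0,0,0],
    [0,0,0]
  ],
  "hand": [1,1,1,1]
}}

```text
time_s: 3.4
ee_pos: [353.4, 160.2, 334.5]
ee_rot: [179.9, 0.2, 89.6]
force: [-0.5, 0.7, -0.5]
gripper_width: 91.1
gripper_force: 0.0
```

Emit:
{"name": "apply_moves", "arguments": {
  "delta_pos": [
    [0,-0.33,0],
    [0,-0.67,0],
    [0,-1,0],
    [0,-1,0]
  ],
  "rot": [
    [0,0,0],
    [0,0,0],
    [0,0,0],
    [0,0,0]
  ],
  "hand": [1,1,1,1]
}}

```text
time_s: 3.73
ee_pos: [353.8, 40.0, 334.3]
ee_rot: [179.9, 0.2, 89.5]
force: [-0.0, 0.2, 0.1]
gripper_width: 91.4
gripper_force: 0.0
```

Emit:
{"name": "apply_moves", "arguments": {
  "delta_pos": [
    [0,-0.33,0],
    [0,-0.67,0],
    [0,-1,0],
    [0,-1,0]
  ],
  "rot": [
    [0,0,0],
    [0,0,0],
    [0,0,0],
    [0,0,0]
  ],
  "hand": [1,1,1,1]
}}

```text
time_s: 4.07
ee_pos: [354.1, -80.0, 334.0]
ee_rot: [180.0, 0.2, 89.5]
force: [0.1, 1.3, -0.3]
gripper_width: 91.1
gripper_force: 0.0
```

Emit:
{"name": "apply_moves", "arguments": {
  "delta_pos": [
    [0,-0.33,0],
    [0,-0.67,0],
    [0,-1,0],
    [0,-1,0],
    [0,-1,0]
  ],
  "rot": [
    [0,0,0],
    [0,0,0],
    [0,0,0],
    [0,0,0],
    [0,0,0]
  ],
  "hand": [1,1,1,1,1]
}}

```text
time_s: 4.48
ee_pos: [354.4, -195.3, 333.6]
ee_rot: [-180.0, -0.1, 89.8]
force: [-0.5, -0.1, -0.5]
gripper_width: 91.2
gripper_force: 0.0
```

```bash
python3 - <<'E'
from h import *
fs={}
for n in ("side","top","wrist"):
  f=grab(n);fs[n]=f;cv2.imwrite(f"pics/{n}1.png",f["pixels"][:,:,::-1])
  for q,z in [("pocket_1",6),("peg_1",150),("stopper_1_handle",137),("rack",0),("crate",0),("bottle_1_mid",52.5),("bottle_1",0)]:
    if n=="wrist" and "bottle" not in q: continue
    print(n,q,[(round(d["score"],2),np.round(onz(f,d["position"],z)).tolist()[:2]) for d in spotter.landmark_of(f,q)])
  for d in spotter.trace(f,"bottle_1"):print(n,'mask',round(d["score"],2),np.round(d["box"]),np.round(onz(f,d["box"][:2],52)))
print(env.state()['ee_pos'],fs['wrist']['mount'],fs['wrist']['camera_matrix'])
w=fs['wrist']['pixels'];a=fs['side']['pixels'][120:360,110:430]
cv2.imwrite("pics/c1.png",np.hstack([cv2.resize(a,(440,330)),cv2.resize(w,(360,270)) if 0 else cv2.resize(w,(360,330))])[:,:,::-1])
E
```

```text
side pocket_1 [(0.72, [435.0, 212.0]), (0.69, [440.0, 311.0]), (0.68, [381.0, 532.0]), (0.59, [427.0, 136.0]), (0.57, [685.0, 75.0])]
side peg_1 [(0.85, [550.0, 262.0]), (0.83, [559.0, 399.0]), (0.66, [348.0, 471.0]), (0.6, [554.0, 326.0])]
side stopper_1_handle [(0.78, [554.0, 408.0]), (0.63, [350.0, 458.0]), (0.55, [365.0, 509.0])]
side rack [(0.59, [586.0, 344.0])]
side crate [(0.74, [445.0, 215.0]), (0.57, [448.0, 301.0])]
side bottle_1_mid [(0.73, [406.0, 267.0])]
side bottle_1 [(0.87, [394.0, -244.0]), (0.72, [428.0, -352.0])]
side mask 0.73 [347. 193.  16.  31.] [ 398. -235.   52.]
side mask 0.68 [354. 179.  18.  32.] [ 417. -354.   52.]
top pocket_1 [(0.66, [415.0, 141.0]), (0.47, [426.0, 230.0])]
top peg_1 [(0.94, [536.0, 337.0]), (0.82, [568.0, 243.0]), (0.68, [533.0, 412.0])]
top stopper_1_handle [(0.7, [559.0, 412.0]), (0.48, [375.0, 378.0])]
top rack [(0.7, [600.0, 346.0])]
top crate [(0.45, [429.0, 224.0])]
top bottle_1_mid []
top bottle_1 [(0.72, [392.0, -229.0]), (0.65, [416.0, -337.0]), (0.38, [652.0, 372.0])]
top mask 0.85 [373. 257.  12.  24.] [ 406. -329.   52.]
top mask 0.57 [349. 255.  12.  24.] [ 389. -236.   52.]
wrist bottle_1_mid []
wrist bottle_1 [(0.84, [398.0, -227.0]), (0.83, [414.0, -334.0])]
wrist mask 0.6 [325. 260.  46.  47.] [ 417. -324.   52.]
wrist mask 0.55 [316. 198.  45.  53.] [ 402. -230.   52.]
[ 353.81255878 -194.72379991  333.94777791] [[-3.95002753e-04 -9.63054054e-01 -2.69307877e-01  7.59705966e+01]
 [ 9.99999901e-01 -3.25881570e-04 -3.01369376e-04  1.44488518e-01]
 [ 2.02472526e-04 -2.69307970e-01  9.63054088e-01 -1.71104215e+02]
 [ 0.00000000e+00  0.00000000e+00  0.00000000e+00  1.00000000e+00]] [[333.73367157   0.         282.33622837]
 [  0.         333.73367157 208.82337794]
 [  0.           0.           1.        ]]
```

View pics/c1.png

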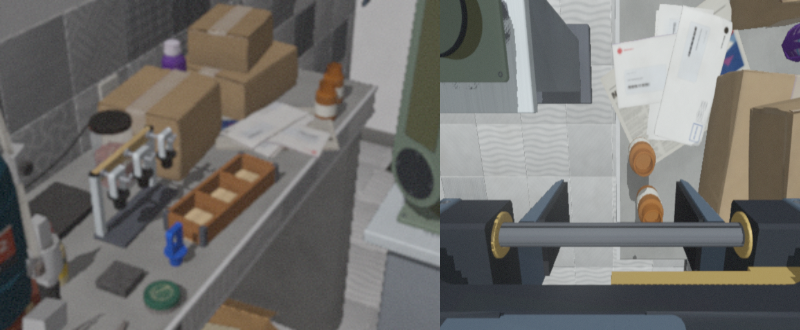

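Side view: the crate is empty with its pockets along (215,195). Only two bottles are present, at (327,95). In the wrist view the bottles are near full-frame (314,201) and (326,262). I'll write a silhouette fit to get precise bottle positions.

```bash
cat >> h.py <<'E'
_a=np.linspace(0,2*np.pi,40)
def sil(f,x,y,z0=0):
    m=np.zeros((420,560),np.uint8)
    for pr in ([(28,0),(28,75)],[(28,75),(21,84)],[(21,84),(21,105)]):
        P=np.concatenate([np.c_[x+r*np.cos(_a),y+r*np.sin(_a),np.full(40,z0+z)] for r,z in pr])
        cv2.fillConvexPoly(m,cv2.convexHull((proj(f,P)*16).astype(np.int32)),1,shift=4)
    return m>0
def fitb(f,guess,z0=0,win=45,vis=None):
    """orange+white-band silhouette vs model by orange pixels in a window"""
    h=cv2.cvtColor(f['pixels'],cv2.COLOR_RGB2HSV);o=((h[...,0]<16)&(h[...,1]>120)&(h[...,2]>50))
    W=cv2.dilate(sil(f,*guess,z0).astype(np.uint8),np.ones((15,15)))>0
    o&=W
    # neck+shoulder only: amber above band
    def neck(x,y):
        P=np.concatenate([np.c_[x+r*np.cos(_a),y+r*np.sin(_a),np.full(40,z0+z)] for r,z in [(28,75),(21,84),(21,105),(28,66)]])
        m=np.zeros((420,560),np.uint8);cv2.fillConvexPoly(m,cv2.convexHull((proj(f,P)*16).astype(np.int32)),1,shift=4);return m>0
    best=max(((( o&(n:=neck(guess[0]+dx,guess[1]+dy))).sum()/(o|n).sum(),guess[0]+dx,guess[1]+dy) for dx in range(-16,17,2) for dy in range(-16,17,2)))
    return np.round(best,2),int(o.sum())
E
python3 - <<'E'
from h import *
f=grab("wrist")
for g in ((398,-230),(414,-334)):print(fitb(f,g), [ (np.round(proj(f,[*g,105])[0]))])
cv2.imwrite("pics/w2.png",cv2.resize(f['pixels'][140:330,240:420,::-1],(568,600)))
E
```

```text
(array([   0.83,  398.  , -230.  ]), 1253) [array([318., 208.])]
(array([   0.72,  418.  , -326.  ]), 1124) [array([328., 284.])]
```

View pics/w2.png

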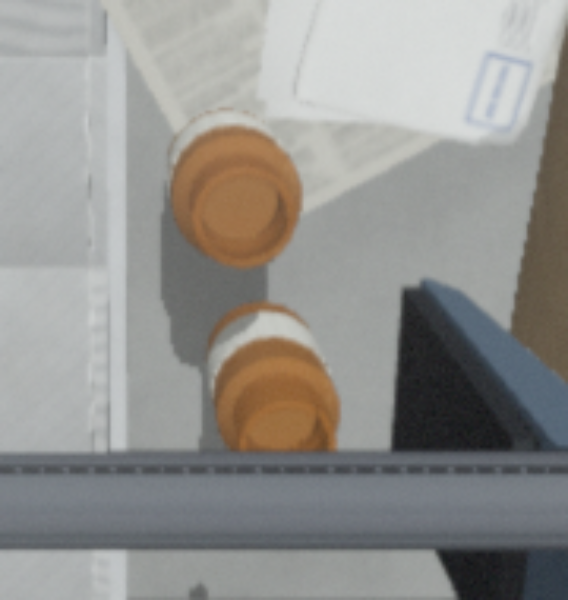

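The rim of the near bottle is at about (316,207), which agrees with (398,-230). The second rim is partly hidden by the bar, at about (417,-330). I'll grasp the first.

Emit:
{"name": "apply_moves", "arguments": {
  "delta_pos": [
    [0.3,-0.25,-0.3],
    [0.36,-0.294,-0.6],
    [0.36,-0.294,-0.9],
    [0.36,-0.294,-1],
    [0.36,-0.294,-1]
  ],
  "rot": [
    [0,0,0],
    [0,0,0],
    [0,0,0],
    [0,0,0],
    [0,0,0]
  ],
  "hand": [1,1,1,1,1]
}}

```text
time_s: 6.05
ee_pos: [394.7, -228.7, 209.7]
ee_rot: [-179.5, -0.3, 90.0]
force: [-0.7, 0.1, 0.3]
gripper_width: 91.7
gripper_force: 0.0
```

Emit:
{"name": "apply_moves", "arguments": {
  "delta_pos": [
    [0,0,-0.2],
    [0,0,-0.4],
    [0,0,-0.6],
    [0,0,-0.8],
    [0,0,-1],
    [0,0,-1]
  ],
  "rot": [
    [0,0,0],
    [0,0,0],
    [0,0,0],
    [0,0,0],
    [0,0,0],
    [0,0,0]
  ],
  "hand": [1,1,1,1,1,1]
}}

```text
time_s: 6.55
ee_pos: [395.5, -229.0, 92.0]
ee_rot: [-179.7, -0.2, 90.0]
force: [-0.7, 0.6, -1.7]
gripper_width: 91.3
gripper_force: 0.0
```

Emit:
{"name": "apply_moves", "arguments": {
  "delta_pos": [
    [0,0,-0.2],
    [0,0,-0.4],
    [0,0,-0.4],
    [0,0,-0.4],
    [0,0,-0.4],
    [0,0,-0.4],
    [0,0,-0.4],
    [0,0,-0.4],
    [0,0,-0.4],
    [0,0,-0.4]
  ],
  "rot": [
    [0,0,0],
    [0,0,0],
    [0,0,0],
    [0,0,0],
    [0,0,0],
    [0,0,0],
    [0,0,0],
    [0,0,0],
    [0,0,0],
    [0,0,0]
  ],
  "hand": [1,1,1,0.5,0.5,0.5,0.5,0.5,0.5,0.5],
  "newtons": 25
}}

```text
time_s: 7.38
ee_pos: [397.3, -230.2, 46.7]
ee_rot: [179.9, 0.0, 90.0]
force: [-0.5, 0.8, 6.6]
gripper_width: 55.8
gripper_force: 25.0
```

Emit:
{"name": "apply_moves", "arguments": {
  "delta_pos": [
    [0,0,0.15],
    [0,0,0.4],
    [0,0,0.7],
    [0,0,1],
    [0,0,1]
  ],
  "rot": [
    [0,0,0],
    [0,0,0],
    [0,0,0],
    [0,0,0],
    [0,0,0]
  ],
  "hand": [0.45,0.45,0.45,0.45,0.45]
}}

```text
time_s: 7.8
ee_pos: [400.6, -232.0, 172.0]
ee_rot: [179.4, 0.4, 90.0]
force: [0.6, -0.3, -3.1]
gripper_width: 55.9
gripper_force: 25.0
```

Emit:
{"name": "apply_moves", "arguments": {
  "delta_pos": [
    [0.05,0.2,0.1],
    [0.1,0.45,0.2],
    [0.2,0.75,0.3],
    [0.27,1,0.3],
    [0.27,1,0.3]
  ],
  "rot": [
    [0,0,0],
    [0,0,0],
    [0,0,0],
    [0,0,0],
    [0,0,0]
  ],
  "hand": [0.45,0.45,0.45,0.45,0.45]
}}

```text
time_s: 8.22
ee_pos: [430.1, -105.4, 201.6]
ee_rot: [180.0, -0.2, 90.2]
force: [-1.6, -0.4, -3.2]
gripper_width: 55.6
gripper_force: 25.0
```

Emit:
{"name": "apply_moves", "arguments": {
  "delta_pos": [
    [0,0.25,0],
    [0,0.5,0],
    [0,0.75,0],
    [0,1,0],
    [0,1,0]
  ],
  "rot": [
    [0,0,0],
    [0,0,0],
    [0,0,0],
    [0,0,0],
    [0,0,0]
  ],
  "hand": [0.45,0.45,0.45,0.45,0.45]
}}

```text
time_s: 8.63
ee_pos: [428.3, 13.9, 200.7]
ee_rot: [-179.8, -0.2, 90.2]
force: [0.9, 0.3, -2.7]
gripper_width: 55.7
gripper_force: 25.0
```

Emit:
{"name": "apply_moves", "arguments": {
  "delta_pos": [
    [0,0.25,0],
    [0,0.5,0],
    [0,0.75,0],
    [0,1,0],
    [0,1,0],
    [0,1,0]
  ],
  "rot": [
    [0,0,0],
    [0,0,0],
    [0,0,0],
    [0,0,0],
    [0,0,0],
    [0,0,0]
  ],
  "hand": [0.45,0.45,0.45,0.45,0.45,0.45]
}}

```text
time_s: 9.13
ee_pos: [428.8, 130.2, 200.8]
ee_rot: [-179.9, 0.1, 90.2]
force: [-0.5, 0.1, -3.8]
gripper_width: 55.6
gripper_force: 25.0
```

```bash
python3 - <<'E'
from h import *
f=grab("wrist")
cv2.imwrite("pics/w3.png",f['pixels'][:,:,::-1])
for q,z in [("pocket_1",6),("crate",0),("peg_1",150),("stopper_1_handle",137)]:
    print(q,[(round(d["score"],2),np.round(onz(f,d["position"],z)).tolist()[:2],np.round(d["position"])) for d in spotter.landmark_of(f,q)])
E
```

```text
pocket_1 [(0.98, [432.0, 133.0], array([286., 184.])), (0.91, [445.0, 310.0], array([300.,   5.])), (0.66, [436.0, 220.0], array([290., 101.]))]
crate [(0.87, [441.0, 219.0], array([294., 102.]))]
peg_1 []
stopper_1_handle []
```

View pics/w3.png

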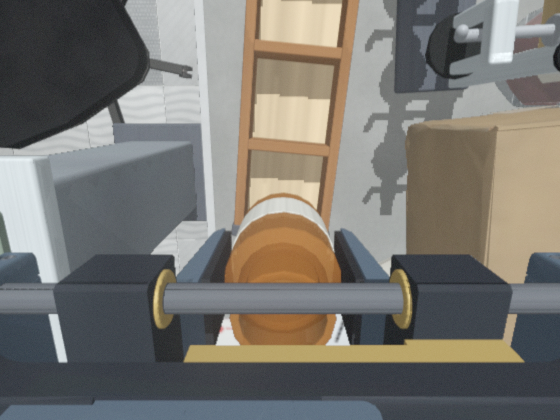

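The crate's dividers are at rows ~147 and ~48 and its walls at columns ~245–330 (at row 147). The held bottle sits upright between the pads.

```bash
python3 - <<'E'
from h import *
f=grab("wrist")
for p in [(248,141),(330,147),(246,152),(329,156),(254,43),(342,49),(251,53),(341,59)]:print(p,np.round(onz(f,p,45)))
print(env.state()['ee_pos'])
E
```

```text
(248, 141) [396. 181.  45.]
(330, 147) [476. 175.  45.]
(246, 152) [394. 171.  45.]
(329, 156) [475. 167.  45.]
(254, 43) [404. 267.  45.]
(342, 49) [483. 262.  45.]
(251, 53) [401. 259.  45.]
(341, 59) [483. 254.  45.]
[429.41327855 128.9364303  201.82876418]
```

Emit:
{"name": "apply_moves", "arguments": {
  "delta_pos": [
    [0.02,0.01,-0.2],
    [0.02,0.01,-0.4],
    [0.02,0.01,-0.6],
    [0.02,0.01,-0.8],
    [0.02,0.01,-1],
    [0.02,0.01,-1]
  ],
  "rot": [
    [0,0,0],
    [0,0,0],
    [0,0,0],
    [0,0,0],
    [0,0,0],
    [0,0,0]
  ],
  "hand": [0.45,0.45,0.45,0.45,0.45,0.45]
}}

```text
time_s: 9.93
ee_pos: [428.6, 129.6, 78.4]
ee_rot: [-179.5, 0.1, 89.9]
force: [-0.7, -0.8, -3.0]
gripper_width: 55.3
gripper_force: 25.0
```

Emit:
{"name": "apply_moves", "arguments": {
  "delta_pos": [
    [0,0,-0.1],
    [0,0,-0.2],
    [0,0,-0.24],
    [0,0,-0.24],
    [0,0,-0.24]
  ],
  "rot": [
    [0,0,0],
    [0,0,0],
    [0,0,0],
    [0,0,0],
    [0,0,0]
  ],
  "hand": [0.45,0.45,0.45,0.45,0.45]
}}

```text
time_s: 10.35
ee_pos: [432.6, 131.2, 54.1]
ee_rot: [179.9, -0.0, 90.0]
force: [0.4, -0.6, -2.2]
gripper_width: 55.6
gripper_force: 25.0
```

Emit:
{"name": "apply_moves", "arguments": {
  "delta_pos": [
    [0,0,0],
    [0,0,0],
    [0,0,0],
    [0,0,0],
    [0,0,0],
    [0,0,0.3],
    [0,0,0.6],
    [0,0,1],
    [0,0,1]
  ],
  "rot": [
    [0,0,0],
    [0,0,0],
    [0,0,0],
    [0,0,0],
    [0,0,0],
    [0,0,0],
    [0,0,0],
    [0,0,0],
    [0,0,0]
  ],
  "hand": [1,1,1,1,1,1,1,1,1]
}}

```text
time_s: 11.1
ee_pos: [435.6, 132.4, 179.6]
ee_rot: [179.3, -0.2, 90.0]
force: [0.3, 0.0, 1.2]
gripper_width: 90.9
gripper_force: 0.0
```

Emit:
{"name": "apply_moves", "arguments": {
  "delta_pos": [
    [0,-0.1,0.3],
    [0,-0.4,0.6],
    [0,-0.7,0.9],
    [0,-1,1],
    [0,-1,1]
  ],
  "rot": [
    [0,0,0],
    [0,0,0],
    [0,0,0],
    [0,0,0],
    [0,0,0]
  ],
  "hand": [1,1,1,1,1]
}}

```text
time_s: 11.52
ee_pos: [433.0, 8.0, 296.6]
ee_rot: [179.6, 0.1, 89.9]
force: [-0.7, 0.7, 0.3]
gripper_width: 91.3
gripper_force: 0.0
```

Emit:
{"name": "apply_moves", "arguments": {
  "delta_pos": [
    [0,-0.33,0.1],
    [0,-0.67,0.2],
    [0,-1,0.3],
    [0,-1,0.3]
  ],
  "rot": [
    [0,0,0],
    [0,0,0],
    [0,0,0],
    [0,0,0]
  ],
  "hand": [1,1,1,1]
}}

```text
time_s: 11.85
ee_pos: [432.5, -114.9, 331.0]
ee_rot: [179.8, 0.3, 89.6]
force: [0.8, 0.5, -0.4]
gripper_width: 91.0
gripper_force: 0.0
```

Emit:
{"name": "apply_moves", "arguments": {
  "delta_pos": [
    [0,-0.33,0],
    [0,-0.67,0],
    [0,-1,0],
    [0,-1,0]
  ],
  "rot": [
    [0,0,0],
    [0,0,0],
    [0,0,0],
    [0,0,0]
  ],
  "hand": [1,1,1,1]
}}

```text
time_s: 12.18
ee_pos: [431.7, -234.2, 328.0]
ee_rot: [-179.9, 0.2, 89.7]
force: [-0.5, 0.6, -0.1]
gripper_width: 91.1
gripper_force: 0.0
```

Emit:
{"name": "apply_moves", "arguments": {
  "delta_pos": [
    [-0.1,-0.33,0],
    [-0.12,-0.55,0],
    [-0.12,-0.55,0],
    [-0.12,-0.55,0]
  ],
  "rot": [
    [0,0,0],
    [0,0,0],
    [0,0,0],
    [0,0,0]
  ],
  "hand": [1,1,1,1]
}}

```text
time_s: 12.52
ee_pos: [417.3, -294.8, 328.4]
ee_rot: [-180.0, -0.1, 89.9]
force: [0.1, 0.7, -0.0]
gripper_width: 91.5
gripper_force: 0.0
```

```bash
python3 - <<'E'
from h import *
f=grab("wrist");print(env.state()['ee_pos'])
cv2.imwrite("pics/w4.png",f['pixels'][:,:,::-1])
b=[(round(d["score"],2),np.round(onz(f,d["position"],0))[:2]) for d in spotter.landmark_of(f,"bottle_1")];print(b)
if b: print(fitb(f,tuple(b[0][1])))
print(fitb(f,(417,-331)))
for n in("side","top"):
    g=grab(n);print(n,[(round(d["score"],2),np.round(onz(g,d["box"][:2],52))[:2]) for d in spotter.trace(g,"bottle_1")])
E
```

```text
[ 417.48302417 -293.97220928  328.66108911]
[(0.89, array([ 414., -330.]))]
(array([   0.87,  418.  , -328.  ]), 1323)
(array([   0.86,  419.  , -329.  ]), 1323)
side [(0.9, array([ 415., -338.])), (0.56, array([442., 109.]))]
top [(0.75, array([ 401., -322.]))]
```

View pics/w4.png

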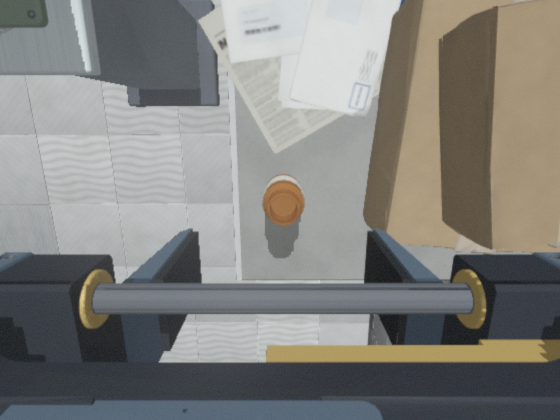

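The bottle's rim is at (284,205), which agrees with (418,-329). The box base starts near x≈541, so the gripper body clears it.

Emit:
{"name": "apply_moves", "arguments": {
  "delta_pos": [
    [0.005,-0.25,-0.3],
    [0.005,-0.285,-0.6],
    [0.005,-0.285,-0.9],
    [0.005,-0.285,-1],
    [0.005,-0.285,-1]
  ],
  "rot": [
    [0,0,0],
    [0,0,0],
    [0,0,0],
    [0,0,0],
    [0,0,0]
  ],
  "hand": [1,1,1,1,1]
}}

```text
time_s: 13.23
ee_pos: [416.3, -326.9, 205.4]
ee_rot: [-179.6, -0.3, 90.0]
force: [0.5, 0.1, 0.3]
gripper_width: 91.4
gripper_force: 0.0
```

Emit:
{"name": "apply_moves", "arguments": {
  "delta_pos": [
    [0,0,-0.2],
    [0,0,-0.4],
    [0,0,-0.6],
    [0,0,-0.8],
    [0,0,-1],
    [0,0,-1]
  ],
  "rot": [
    [0,0,0],
    [0,0,0],
    [0,0,0],
    [0,0,0],
    [0,0,0],
    [0,0,0]
  ],
  "hand": [1,1,1,1,1,1]
}}

```text
time_s: 13.73
ee_pos: [416.8, -327.3, 86.8]
ee_rot: [-179.7, -0.2, 90.0]
force: [-0.2, 0.7, -0.2]
gripper_width: 91.4
gripper_force: 0.0
```

Emit:
{"name": "apply_moves", "arguments": {
  "delta_pos": [
    [0,0,-0.2],
    [0,0,-0.355],
    [0,0,-0.355],
    [0,0,-0.355],
    [0,0,-0.355],
    [0,0,-0.355],
    [0,0,-0.355],
    [0,0,-0.355],
    [0,0,-0.355],
    [0,0,-0.355]
  ],
  "rot": [
    [0,0,0],
    [0,0,0],
    [0,0,0],
    [0,0,0],
    [0,0,0],
    [0,0,0],
    [0,0,0],
    [0,0,0],
    [0,0,0],
    [0,0,0]
  ],
  "hand": [1,1,1,0.5,0.5,0.5,0.5,0.5,0.5,0.45],
  "newtons": 25
}}

```text
time_s: 14.57
ee_pos: [418.3, -329.2, 47.3]
ee_rot: [179.9, 0.0, 90.0]
force: [-0.6, -0.4, 5.7]
gripper_width: 55.9
gripper_force: 25.0
```

Emit:
{"name": "apply_moves", "arguments": {
  "delta_pos": [
    [0,0,0.15],
    [0,0,0.4],
    [0,0,0.7],
    [0,0,1],
    [0,0,1]
  ],
  "rot": [
    [0,0,0],
    [0,0,0],
    [0,0,0],
    [0,0,0],
    [0,0,0]
  ],
  "hand": [0.45,0.45,0.45,0.45,0.45]
}}

```text
time_s: 14.98
ee_pos: [421.2, -331.6, 173.3]
ee_rot: [179.4, 0.5, 90.0]
force: [1.7, -1.2, -1.4]
gripper_width: 55.8
gripper_force: 25.0
```

Emit:
{"name": "apply_moves", "arguments": {
  "delta_pos": [
    [0.05,0.2,0.15],
    [0.1,0.45,0.3],
    [0.2,0.75,0.3],
    [0.23,1,0.3],
    [0.23,1,0.3]
  ],
  "rot": [
    [0,0,0],
    [0,0,0],
    [0,0,0],
    [0,0,0],
    [0,0,0]
  ],
  "hand": [0.45,0.45,0.45,0.45,0.45]
}}

```text
time_s: 15.4
ee_pos: [445.1, -204.0, 201.7]
ee_rot: [-179.9, -0.2, 90.2]
force: [-0.6, 0.6, -2.7]
gripper_width: 55.5
gripper_force: 25.0
```

Emit:
{"name": "apply_moves", "arguments": {
  "delta_pos": [
    [0,0.25,0],
    [0,0.5,0],
    [0,0.75,0],
    [0,1,0],
    [0,1,0]
  ],
  "rot": [
    [0,0,0.06],
    [0,0,0.12],
    [0,0,0.18],
    [0,0,0.24],
    [0,0,0.3]
  ],
  "hand": [0.45,0.45,0.45,0.45,0.45]
}}

```text
time_s: 15.82
ee_pos: [444.4, -85.0, 201.5]
ee_rot: [-180.0, -0.2, 116.2]
force: [-0.6, -0.7, -2.4]
gripper_width: 55.8
gripper_force: 25.0
```

Emit:
{"name": "apply_moves", "arguments": {
  "delta_pos": [
    [0,0.25,0],
    [0,0.5,0],
    [0,0.75,0],
    [0,1,0],
    [0,1,0]
  ],
  "rot": [
    [0,0,0.06],
    [0,0,0.12],
    [0,0,0.18],
    [0,0,0.24],
    [0,0,0.3]
  ],
  "hand": [0.45,0.45,0.45,0.45,0.45]
}}

```text
time_s: 16.23
ee_pos: [444.9, 34.8, 201.6]
ee_rot: [179.9, -0.2, 142.0]
force: [0.5, 0.0, -1.5]
gripper_width: 55.7
gripper_force: 25.0
```

Emit:
{"name": "apply_moves", "arguments": {
  "delta_pos": [
    [0,0.25,0],
    [0,0.5,0],
    [0,0.75,0],
    [0,1,0],
    [0,1,0]
  ],
  "rot": [
    [0,0,0.06],
    [0,0,0.12],
    [0,0,0.18],
    [0,0,0.24],
    [0,0,0.3]
  ],
  "hand": [0.45,0.45,0.45,0.45,0.45]
}}

```text
time_s: 16.65
ee_pos: [445.5, 154.9, 201.5]
ee_rot: [179.9, -0.1, 167.8]
force: [0.2, -0.5, -2.2]
gripper_width: 55.7
gripper_force: 25.0
```

Emit:
{"name": "apply_moves", "arguments": {
  "delta_pos": [
    [0,0.25,0],
    [0,0.5,0],
    [0,0.75,0],
    [0,1,0],
    [0,1,0],
    [0,1,0]
  ],
  "rot": [
    [0,0,0.05],
    [0,0,0.089],
    [0,0,0.089],
    [0,0,0.089],
    [0,0,0.089],
    [0,0,0.089]
  ],
  "hand": [0.45,0.45,0.45,0.45,0.45,0.45]
}}

```text
time_s: 17.15
ee_pos: [445.3, 271.4, 201.2]
ee_rot: [-179.9, -0.1, 175.1]
force: [-0.3, -0.3, -2.3]
gripper_width: 55.6
gripper_force: 25.0
```

```bash
python3 - <<'E'
from h import *
s=env.state();print(s['ee_pos'],s['ee_rot'],s['gripper_width'])
f=grab("wrist")
cv2.imwrite("pics/w5.png",f['pixels'][:,:,::-1])
for q,z in [("pocket_1",6),("peg_1",150),("stopper_1_handle",137),("rack",0),("bottle_1",6)]:
    print(q,[(round(d["score"],2),np.round(onz(f,d["position"],z)).tolist()[:2],np.round(d["position"])) for d in spotter.landmark_of(f,q)])
for n in("side","top"):
    g=grab(n);print(n,[(round(d["score"],2),np.round(onz(g,d["position"],150))[:2]) for d in spotter.landmark_of(g,"peg_1")])
    print(n,[(round(d["score"],2),np.round(onz(g,d["position"],137))[:2]) for d in spotter.landmark_of(g,"stopper_1_handle")])
    print(n,[(round(d["score"],2),np.round(onz(g,d["position"],6))[:2]) for d in spotter.landmark_of(g,"pocket_1")])
E
```

```text
[445.25775199 271.42131963 201.15632636] [-1.79891132e+02 -1.03067153e-01  1.75136985e+02] 55.57599991704576
pocket_1 [(0.73, [443.0, 304.0], array([312., 182.])), (0.62, [439.0, 215.0], array([232., 185.]))]
peg_1 []
stopper_1_handle []
rack []
bottle_1 [(0.91, [495.0, 262.0], array([278., 229.])), (0.25, [438.0, 216.0], array([233., 184.])), (0.24, [432.0, 132.0], array([158., 185.]))]
side [(0.89, array([542., 342.])), (0.84, array([542., 257.])), (0.57, array([556., 409.]))]
side [(0.91, array([371., 504.])), (0.86, array([553., 409.])), (0.27, array([552., 323.]))]
side [(0.97, array([419., 138.])), (0.82, array([437., 220.])), (0.61, array([441., 311.])), (0.61, array([697.,  61.]))]
top [(0.61, array([541., 412.])), (0.61, array([541., 334.]))]
top [(0.54, array([547., 421.]))]
top [(0.84, array([450., 313.])), (0.78, array([433., 223.])), (0.3, array([639., 466.]))]
```

View pics/w5.png

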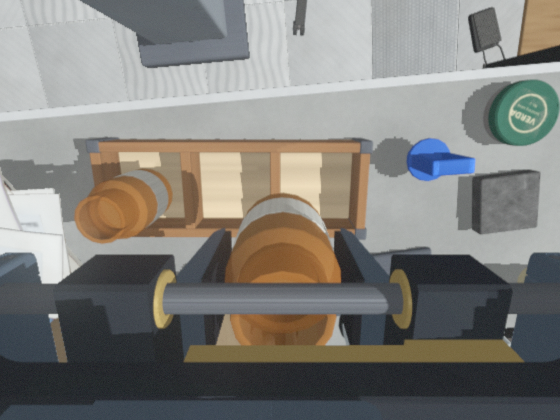

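The crate is square to the tool in this view. Bottle A stands upright in pocket 3 (120,205), and pocket 1 (col ~315) is free and ready for this bottle.

Emit:
{"name": "apply_moves", "arguments": {
  "delta_pos": [
    [0,0.15,0],
    [0,0.288,-0.1],
    [0,0.288,-0.3],
    [0,0.288,-0.5],
    [0,0.288,-0.75],
    [0,0.288,-1],
    [0,0.288,-1]
  ],
  "rot": [
    [0,0,0],
    [0,0,0],
    [0,0,0],
    [0,0,0],
    [0,0,0],
    [0,0,0],
    [0,0,0]
  ],
  "hand": [0.45,0.45,0.45,0.45,0.45,0.45,0.45]
}}

```text
time_s: 18.43
ee_pos: [441.9, 303.3, 77.4]
ee_rot: [-179.6, -0.5, 175.0]
force: [-1.4, -1.7, -3.1]
gripper_width: 55.8
gripper_force: 25.0
```

Emit:
{"name": "apply_moves", "arguments": {
  "delta_pos": [
    [0,0,-0.1],
    [0,0,-0.2],
    [0,0,-0.238],
    [0,0,-0.238],
    [0,0,-0.238],
    [0,0,-0.238]
  ],
  "rot": [
    [0,0,0],
    [0,0,0],
    [0,0,0],
    [0,0,0],
    [0,0,0],
    [0,0,0]
  ],
  "hand": [0.45,0.45,0.45,0.45,0.45,0.45]
}}

```text
time_s: 18.93
ee_pos: [446.4, 306.1, 55.3]
ee_rot: [179.9, 0.1, 175.0]
force: [-0.0, 0.3, -2.4]
gripper_width: 55.4
gripper_force: 25.0
```

Emit:
{"name": "apply_moves", "arguments": {
  "delta_pos": [
    [0,0,0],
    [0,0,0],
    [0,0,0],
    [0,0,0],
    [0,0,0],
    [0,0,0.3],
    [0,0,0.6],
    [0,0,1],
    [0,0,1]
  ],
  "rot": [
    [0,0,0],
    [0,0,0],
    [0,0,0],
    [0,0,0],
    [0,0,0],
    [0,0,0],
    [0,0,0],
    [0,0,0],
    [0,0,0]
  ],
  "hand": [1,1,1,1,1,1,1,1,1]
}}

```text
time_s: 19.68
ee_pos: [448.9, 307.8, 181.1]
ee_rot: [179.5, 0.6, 175.0]
force: [0.9, 0.4, 0.6]
gripper_width: 91.4
gripper_force: 0.0
```

Emit:
{"name": "apply_moves", "arguments": {
  "delta_pos": [
    [0,0,0.3],
    [0,0,0.6],
    [0,0,1],
    [0,0,1],
    [0,0,1]
  ],
  "rot": [
    [0,0,0],
    [0,0,0],
    [0,0,0],
    [0,0,0],
    [0,0,0]
  ],
  "hand": [0.66,0.66,0.66,0.66,0.66]
}}

```text
time_s: 20.1
ee_pos: [447.0, 306.4, 297.4]
ee_rot: [179.7, 0.3, 175.0]
force: [0.2, 0.5, -0.7]
gripper_width: 61.2
gripper_force: 0.0
```

Emit:
{"name": "apply_moves", "arguments": {
  "delta_pos": [
    [0.2,0,0.3],
    [0.5,0,0.5],
    [0.8,0,0.5],
    [0.8,0,0.5],
    [0.8,0,0.5]
  ],
  "rot": [
    [0,0,0],
    [0,0,0],
    [0,0,0],
    [0,0,0],
    [0,0,0]
  ],
  "hand": [0.66,0.66,0.66,0.66,0.66]
}}

```text
time_s: 20.52
ee_pos: [542.7, 305.2, 350.4]
ee_rot: [-179.8, -0.3, 174.9]
force: [-0.2, -0.5, -0.5]
gripper_width: 60.2
gripper_force: 0.0
```

```bash
python3 - <<'E'
from h import *
s=env.state();print(s['ee_pos'],s['ee_rot'],s['gripper_width'])
f=grab("wrist")
cv2.imwrite("pics/w6.png",f['pixels'][:,:,::-1])
for q,z in [("pocket_1",6),("peg_1",150),("stopper_1_handle",137),("rack",0),("bottle_1",6)]:
    print(q,[(round(d["score"],2),np.round(onz(f,d["position"],z)).tolist()[:2],np.round(d["position"])) for d in spotter.landmark_of(f,q)])
for g in ((445,305),(432,131)): print(fitb(f,g,6))
E
```

```text
[542.65458794 305.15946565 350.3779348 ] [-179.83320357   -0.26697364  174.90824872] 60.2273283889759
pocket_1 [(0.74, [432.0, 135.0], array([162., 103.])), (0.67, [437.0, 216.0], array([216., 102.])), (0.63, [588.0, 559.0], array([448., 182.]))]
peg_1 [(0.96, [549.0, 414.0], array([380., 184.])), (0.85, [550.0, 332.0], array([308., 190.])), (0.6, [559.0, 251.0], array([237., 204.])), (0.54, [446.0, 242.0], array([216., 102.]))]
stopper_1_handle [(0.95, [435.0, 402.0], array([364.,  78.])), (0.68, [554.0, 418.0], array([380., 184.])), (0.68, [547.0, 332.0], array([306., 185.]))]
rack [(0.87, [601.0, 339.0], array([307., 201.]))]
bottle_1 [(0.72, [448.0, 304.0], array([277., 104.])), (0.63, [437.0, 123.0], array([154., 108.]))]
(array([  0.79, 447.  , 307.  ]), 1344)
(array([  0.91, 438.  , 123.  ]), 1930)
```

View pics/w6.png

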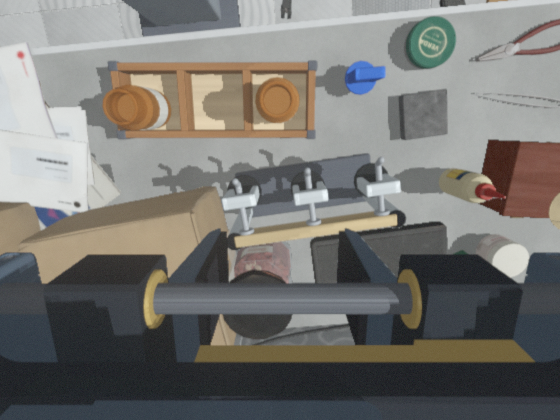

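Both bottles stand upright in pockets 3 (130,106) and 1 (278,98). The stoppers hang at (240,200), (310,194) and (383,187), and the rack is turned about +8.4° relative to the crate.

```bash
python3 - <<'E'
from h import *
f=grab("wrist")
for p in [(240,200),(310,194),(383,187)]:print(np.round(onz(f,p,162),1))
for p in [(366,190),(400,184),(294,196),(325,192)]:print(np.round(onz(f,p,162),1))
for p in [(130,106),(278,98)]:print('rim',np.round(onz(f,p,111),1))
a,b=onz(f,(233,240),155),onz(f,(402,215),155);print(np.degrees(np.arctan2(-(b-a)[0],(b-a)[1])))
for n in ('side','top'):
  g=grab(n);print(n,proj(g,[[547,413,162],[550,332,162],[560,251,162]]).round())
  print(n,[(round(d["score"],2),np.round(d["box"])) for d in spotter.trace(g,"stopper_1_handle")])
cv2.imwrite("pics/w7.png",cv2.resize(f['pixels'][150:260,200:420,::-1],(800,400),interpolation=cv2.INTER_CUBIC))
E
```

```text
[551.5 256.9 162. ]
[551.4 335.5 162. ]
[550.5 416.7 162. ]
[552.3 397.8 162. ]
[548.7 435.4 162. ]
[552.2 317.5 162. ]
[550.6 352.3 162. ]
rim [438.1 132.8 111. ]
rim [444.4 308.7 111. ]
3.946282665502481
side [[196. 245.]
 [214. 230.]
 [228. 215.]]
side [(0.77, array([236., 298.,  18.,  32.])), (0.71, array([270., 268.,  85.,  62.])), (0.6, array([197., 257.,  14.,  31.]))]
top [[200. 173.]
 [220. 177.]
 [240. 179.]]
top []
```

View pics/w7.png

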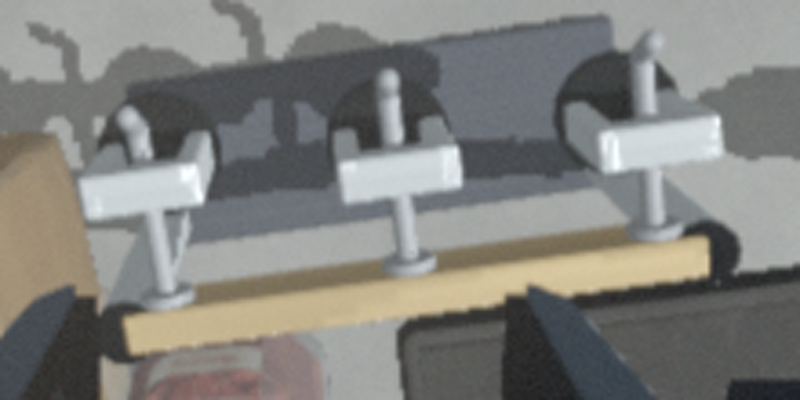

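Emit:
{"name": "apply_moves", "arguments": {
  "delta_pos": [
    [0.1,0.3,-0.1],
    [0.1,0.6,-0.3],
    [0.1,0.916,-0.6],
    [0.1,0.916,-0.95],
    [0.1,0.916,-0.95],
    [0.1,0.916,-0.95],
    [0.1,0.916,-0.95]
  ],
  "rot": [
    [0,0,0.05],
    [0,0,0.101],
    [0,0,0.101],
    [0,0,0.101],
    [0,0,0.101],
    [0,0,0.101],
    [0,0,0.101]
  ],
  "hand": [0.66,0.66,0.66,0.66,0.66,0.66,0.66]
}}

```text
time_s: 21.65
ee_pos: [554.1, 415.0, 241.2]
ee_rot: [-180.0, 0.0, -176.3]
force: [0.4, -0.1, 1.1]
gripper_width: 60.0
gripper_force: 0.0
```

```bash
python3 - <<'E'
from h import *
s=env.state();print(s['ee_pos'],s['ee_rot'],s['gripper_width'])
f=grab("wrist")
for q,z in [("peg_1",150),("stopper_1_handle",137)]:
    print(q,[(round(d["score"],2),np.round(onz(f,d["position"],z)).tolist()[:2],np.round(d["position"])) for d in spotter.landmark_of(f,q)])
im=f['pixels'].copy()
for y in (-19,19):
  for x in (-7,7):
    p=proj(f,[553.5+x,415.5+y,162])[0];cv2.circle(im,tuple(int(v) for v in p),2,(255,0,0),-1)
cv2.imwrite("pics/w8.png",im[100:400,120:440,::-1])
E
```

```text
[554.08957187 415.03371793 241.19240655] [-1.79999322e+02  4.68825177e-02 -1.76345451e+02] 60.02682725230432
peg_1 [(0.95, [558.0, 253.0], array([ 84., 205.])), (0.77, [549.0, 413.0], array([280., 206.])), (0.68, [553.0, 334.0], array([183., 205.]))]
stopper_1_handle [(0.85, [438.0, 419.0], array([298.,  61.])), (0.73, [552.0, 416.0], array([284., 206.]))]
```

View pics/w8.png

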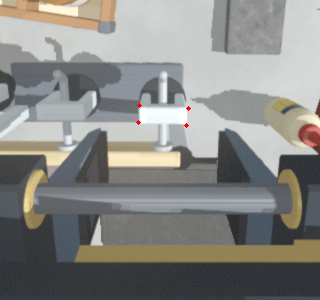

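The projected handle corners (rows 107–124, cols 138–188) sit on the bar to within about 1 mm, so I'll descend and grip.

Emit:
{"name": "apply_moves", "arguments": {
  "delta_pos": [
    [0,0,-0.2],
    [0,0,-0.4],
    [0,0,-0.6],
    [0,0,-0.8],
    [0,0,-1],
    [0,0,-1],
    [0,0,-1]
  ],
  "rot": [
    [0,0,0],
    [0,0,0],
    [0,0,0],
    [0,0,0],
    [0,0,0],
    [0,0,0],
    [0,0,0]
  ],
  "hand": [0.66,0.66,0.66,0.66,0.66,0.66,0.66]
}}

```text
time_s: 22.38
ee_pos: [554.1, 415.1, 121.0]
ee_rot: [180.0, 0.0, -176.4]
force: [-0.1, -0.4, 0.2]
gripper_width: 60.1
gripper_force: 0.0
```

Emit:
{"name": "apply_moves", "arguments": {
  "delta_pos": [
    [0,0,0],
    [0,0,0],
    [0,0,0],
    [0,0,0],
    [0,0,0],
    [0,0,0]
  ],
  "rot": [
    [0,0,0],
    [0,0,0],
    [0,0,0],
    [0,0,0],
    [0,0,0],
    [0,0,0]
  ],
  "hand": [0.3,0.3,0.3,0.3,0.3,0.3],
  "newtons": 25
}}

```text
time_s: 22.88
ee_pos: [554.3, 415.9, 121.7]
ee_rot: [179.9, 0.1, -176.3]
force: [0.5, -1.2, 6.9]
gripper_width: 38.2
gripper_force: 25.0
```

Emit:
{"name": "apply_moves", "arguments": {
  "delta_pos": [
    [0,0,0.06],
    [0,0,0.12],
    [0,0,0.19],
    [0,0,0.19],
    [-0.1,-0.007,0.19],
    [-0.25,-0.017,0.19],
    [-0.45,-0.03,0.19],
    [-0.7,-0.05,0.19],
    [-0.7,-0.05,0.19],
    [-0.7,-0.05,0.19]
  ],
  "rot": [
    [0,0,0],
    [0,0,0],
    [0,0,0],
    [0,0,0],
    [0,0,0],
    [0,0,0],
    [0,0,0],
    [0,0,0],
    [0,0,0],
    [0,0,0]
  ],
  "hand": [0.3,0.3,0.3,0.3,0.3,0.3,0.3,0.3,0.3,0.3]
}}

```text
time_s: 23.72
ee_pos: [468.6, 409.6, 143.2]
ee_rot: [180.0, 0.0, -176.2]
force: [0.7, 0.2, -0.5]
gripper_width: 38.1
gripper_force: 25.0
```

Emit:
{"name": "apply_moves", "arguments": {
  "delta_pos": [
    [-0.05,0,0.3],
    [-0.1,0,0.6],
    [-0.2,-0.1,1],
    [-0.2,-0.2,1],
    [-0.2,-0.2,1],
    [-0.2,-0.2,1]
  ],
  "rot": [
    [0,0,0],
    [0,0,0],
    [0,0,0],
    [0,0,0],
    [0,0,0],
    [0,0,0]
  ],
  "hand": [0.3,0.3,0.3,0.3,0.3,0.3]
}}

```text
time_s: 24.22
ee_pos: [446.5, 385.4, 263.0]
ee_rot: [179.9, 0.1, -176.4]
force: [-0.0, 0.5, -2.4]
gripper_width: 37.5
gripper_force: 25.0
```

```bash
python3 - <<'E'
from h import *
s=env.state();print(s['ee_pos'],s['ee_rot'],s['gripper_width'])
f=grab("wrist")
im=f['pixels'].copy();cv2.imwrite("pics/w9.png",im[:,:,::-1])
print([(round(d["score"],2),np.round(onz(f,d["position"],6)).tolist()[:2],np.round(d["position"])) for d in spotter.landmark_of(f,"bottle_1")])
for g in ((445,307),(434,130)): print(fitb(f,g,6),proj(f,[*g,111])[0])
E
```

```text
[446.47111531 385.35238063 262.9754592 ] [ 1.79936679e+02  7.52713677e-02 -1.76395244e+02] 37.51531530502382
[(0.71, [448.0, 300.0], array([216., 173.])), (0.68, [438.0, 121.0], array([ 76., 157.]))]
(array([  0.8, 447. , 307. ]), 1921) [203.26290704 188.4827554 ]
(array([  0.76, 436.  , 128.  ]), 2957) [ 20.44826074 166.23721285]
```

View pics/w9.png

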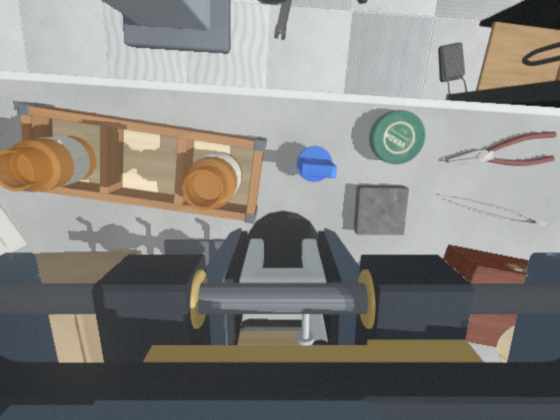

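The stopper is held straight (285,250). Bottle B's mouth is near (208,186) and A's near (20,168). I'll refine B's mouth by fitting the rim and bore circles to image edges.

```bash
cat >> h.py <<'E'
from scipy.ndimage import map_coordinates
def rimfit(f,g,z=111,R=8,out=None):
    gr=cv2.GaussianBlur(f['pixels'].astype(np.float32),(0,0),1.0)
    gx=sum(abs(cv2.Sobel(gr[...,c],cv2.CV_32F,1,0)) for c in range(3));gy=sum(abs(cv2.Sobel(gr[...,c],cv2.CV_32F,0,1)) for c in range(3))
    G=np.minimum(np.hypot(gx,gy),200)
    def sc(x,y):
        v=0
        for r in (21,17):
            p=proj(f,np.c_[x+r*np.cos(_a),y+r*np.sin(_a),np.full(40,z)]);v+=map_coordinates(G,[p[:,1],p[:,0]],order=1).mean()
        return v
    c=sorted([(sc(g[0]+dx,g[1]+dy),g[0]+dx,g[1]+dy) for dx in np.arange(-R,R+.1) for dy in np.arange(-R,R+.1)],reverse=True)
    if out:
        im=cv2.resize(f['pixels'],None,fx=4,fy=4,interpolation=cv2.INTER_CUBIC);_,x,y=c[0]
        for r in (21,17):cv2.polylines(im,[(proj(f,np.c_[x+r*np.cos(_a),y+r*np.sin(_a),np.full(40,z)])*4).astype(int)],True,(0,255,0),1)
        u,v=(proj(f,[x,y,z])[0]*4).astype(int);u=max(u,200);v=max(v,200);cv2.imwrite(out,im[v-200:v+200,u-200:u+200,::-1])
    return np.round(c[:4],1).tolist()
E
python3 - <<'E'
from h import *
f=grab("wrist")
print(rimfit(f,(447,308),R=9,out="pics/r1.png"));print(rimfit(f,(435,130),R=9))
E
```

```text
[[227.3, 447.0, 306.0], [226.1, 447.0, 307.0], [218.5, 448.0, 307.0], [217.7, 448.0, 306.0]]
[[181.8, 439.0, 122.0], [181.6, 439.0, 121.0], [172.9, 439.0, 123.0], [168.3, 440.0, 121.0]]
```

View pics/r1.png

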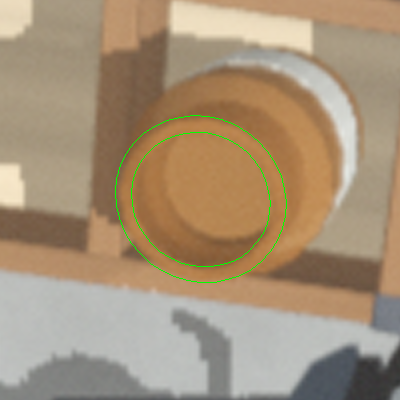

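The fitted rim follows the mouth at about (447,306.5), consistent with the placement. I'll move above it and insert.

Emit:
{"name": "apply_moves", "arguments": {
  "delta_pos": [
    [0.0125,-0.3,0],
    [0.0125,-0.658,0],
    [0.0125,-0.658,-0.25],
    [0.0125,-0.658,-0.5],
    [0.0125,-0.658,-0.75],
    [0.0125,-0.658,-0.75],
    [0.0125,-0.658,-0.75],
    [0.0125,-0.658,-0.75]
  ],
  "rot": [
    [0,0,0],
    [0,0,0],
    [0,0,0],
    [0,0,0],
    [0,0,0],
    [0,0,0],
    [0,0,0],
    [0,0,0]
  ],
  "hand": [0.3,0.3,0.3,0.3,0.3,0.3,0.3,0.3]
}}

```text
time_s: 25.03
ee_pos: [447.9, 307.3, 173.4]
ee_rot: [180.0, 0.0, -176.3]
force: [1.2, 0.5, -0.7]
gripper_width: 37.8
gripper_force: 25.0
```

Emit:
{"name": "apply_moves", "arguments": {
  "delta_pos": [
    [0,0,-0.04],
    [0,0,-0.08],
    [0,0,-0.12],
    [0,0,-0.16],
    [0,0,-0.2],
    [0,0,-0.24],
    [0,0,-0.28],
    [0,0,-0.28]
  ],
  "rot": [
    [0,0,0],
    [0,0,0],
    [0,0,0],
    [0,0,0],
    [0,0,0],
    [0,0,0],
    [0,0,0],
    [0,0,0]
  ],
  "hand": [0.3,0.3,0.3,0.3,0.3,0.3,0.3,0.3]
}}

```text
time_s: 25.7
ee_pos: [446.5, 306.1, 138.0]
ee_rot: [-179.9, -0.1, -176.3]
force: [-0.6, 0.2, -1.1]
gripper_width: 37.9
gripper_force: 25.0
```

Emit:
{"name": "apply_moves", "arguments": {
  "delta_pos": [
    [0,0,-0.03],
    [0,0,-0.06],
    [0,0,-0.09],
    [0,0,-0.1],
    [0,0,-0.11],
    [0,0,-0.11],
    [0,0,-0.11]
  ],
  "rot": [
    [0,0,0],
    [0,0,0],
    [0,0,0],
    [0,0,0],
    [0,0,0],
    [0,0,0],
    [0,0,0]
  ],
  "hand": [0.3,0.3,0.3,0.3,0.3,0.3,0.3]
}}

```text
time_s: 26.28
ee_pos: [447.2, 306.5, 126.9]
ee_rot: [180.0, 0.0, -176.3]
force: [-1.5, -0.6, 5.1]
gripper_width: 38.2
gripper_force: 25.0
```

Emit:
{"name": "apply_moves", "arguments": {
  "delta_pos": [
    [0,0,-0.01],
    [0,0,-0.02],
    [0,0,-0.02]
  ],
  "rot": [
    [0,0,0],
    [0,0,0],
    [0,0,0]
  ],
  "hand": [0.3,0.3,0.3]
}}

```text
time_s: 26.53
ee_pos: [447.5, 306.7, 126.8]
ee_rot: [179.9, 0.1, -176.3]
force: [-4.5, -1.8, 18.4]
gripper_width: 38.1
gripper_force: 25.0
```

Emit:
{"name": "apply_moves", "arguments": {
  "delta_pos": [
    [0,0,-0.01],
    [0,0,-0.015],
    [0,0,-0.015]
  ],
  "rot": [
    [0,0,0],
    [0,0,0],
    [0,0,0]
  ],
  "hand": [0.3,0.3,0.3]
}}

```text
time_s: 26.78
ee_pos: [448.0, 306.9, 126.7]
ee_rot: [179.9, 0.2, -176.3]
force: [-5.9, -4.0, 27.0]
gripper_width: 38.0
gripper_force: 25.0
```

Emit:
{"name": "apply_moves", "arguments": {
  "delta_pos": [
    [0,0,0.03],
    [0,0,0.03],
    [0,0,0.03],
    [0,0,0.03],
    [0,0,0.03],
    [0,0,0.3],
    [0,0,0.6],
    [0,0,0.9],
    [0,0,1],
    [0,0,1]
  ],
  "rot": [
    [0,0,0],
    [0,0,0],
    [0,0,0],
    [0,0,0],
    [0,0,0],
    [0,0,0],
    [0,0,0],
    [0,0,0],
    [0,0,0],
    [0,0,0]
  ],
  "hand": [0.66,0.66,0.66,0.66,0.66,0.66,0.66,0.66,0.66,0.66]
}}

```text
time_s: 27.62
ee_pos: [448.8, 307.7, 245.3]
ee_rot: [179.8, 0.4, -176.3]
force: [0.3, 0.1, -0.7]
gripper_width: 60.0
gripper_force: 0.0
```

Emit:
{"name": "apply_moves", "arguments": {
  "delta_pos": [
    [0.3,0.1,0],
    [0.6,0.238,0],
    [0.883,0.238,0],
    [0.883,0.238,0],
    [0.883,0.238,0],
    [0.883,0.238,0]
  ],
  "rot": [
    [0,0,0],
    [0,0,0],
    [0,0,0],
    [0,0,0],
    [0,0,0],
    [0,0,0]
  ],
  "hand": [0.66,0.66,0.66,0.66,0.66,0.66]
}}

```text
time_s: 28.12
ee_pos: [551.9, 334.6, 239.6]
ee_rot: [-179.9, -0.2, -176.3]
force: [0.1, -0.4, 0.4]
gripper_width: 60.1
gripper_force: 0.0
```

```bash
python3 - <<'E'
from h import *
s=env.state();print(s['ee_pos'],s['ee_rot'],s['gripper_width'])
f=grab("wrist")
for q,z in [("peg_1",150),("stopper_1_handle",137)]:
    print(q,[(round(d["score"],2),np.round(onz(f,d["position"],z)).tolist()[:2],np.round(d["position"])) for d in spotter.landmark_of(f,q)])
im=f['pixels'].copy()
c,sn=np.cos(np.radians(3.7)),np.sin(np.radians(3.7))
for y in (-19,19):
  for x in (-7,7):
    p=proj(f,[553.5+c*x-sn*y,335+sn*x+c*y,162])[0];cv2.circle(im,tuple(int(v) for v in p),1,(255,0,0),-1)
S=grab("side")['pixels']
cv2.imwrite("pics/w10.png",np.hstack([cv2.resize(im[40:290,60:360],(420,350)),cv2.resize(S[200:310,180:300],(380,350),interpolation=cv2.INTER_CUBIC)])[:,:,::-1])
E
```

```text
[551.93361318 334.57526232 239.6063482 ] [-179.9081822    -0.24333218 -176.33965417] 60.10853313151272
peg_1 [(0.96, [553.0, 332.0], array([279., 214.])), (0.86, [561.0, 252.0], array([181., 218.])), (0.65, [550.0, 414.0], array([380., 217.])), (0.39, [447.0, 307.0], array([254.,  73.]))]
stopper_1_handle [(0.84, [439.0, 401.0], array([378.,  72.])), (0.58, [447.0, 305.0], array([253.,  74.]))]
```

View pics/w10.png

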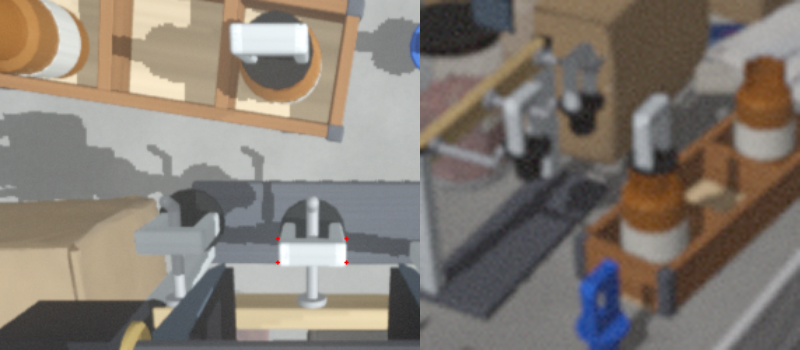

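Stopper 1 is seated upright on bottle B, with its flange on the rim in the side view at (655,160). The next handle's projected corners match its bar at (312,250). I'll grip the second stopper.

Emit:
{"name": "apply_moves", "arguments": {
  "delta_pos": [
    [0,0,-0.2],
    [0,0,-0.4],
    [0,0,-0.6],
    [0,0,-0.8],
    [0,0,-1],
    [0,0,-1],
    [0,0,-1],
    [0,0,-1]
  ],
  "rot": [
    [0,0,0],
    [0,0,0],
    [0,0,0],
    [0,0,0],
    [0,0,0],
    [0,0,0],
    [0,0,0],
    [0,0,0]
  ],
  "hand": [0.66,0.66,0.66,0.66,0.66,0.66,0.66,0.66]
}}

```text
time_s: 28.98
ee_pos: [553.7, 335.7, 123.7]
ee_rot: [179.9, 0.1, -176.3]
force: [0.3, 0.1, 0.5]
gripper_width: 60.3
gripper_force: 0.0
```

Emit:
{"name": "apply_moves", "arguments": {
  "delta_pos": [
    [0,0,0],
    [0,0,0],
    [0,0,0],
    [0,0,0],
    [0,0,0],
    [0,0,0]
  ],
  "rot": [
    [0,0,0],
    [0,0,0],
    [0,0,0],
    [0,0,0],
    [0,0,0],
    [0,0,0]
  ],
  "hand": [0.3,0.3,0.3,0.3,0.3,0.3],
  "newtons": 25
}}

```text
time_s: 29.48
ee_pos: [553.5, 335.3, 122.8]
ee_rot: [180.0, 0.1, -176.3]
force: [-1.4, -0.1, 3.7]
gripper_width: 37.8
gripper_force: 25.0
```

Emit:
{"name": "apply_moves", "arguments": {
  "delta_pos": [
    [0,0,0.06],
    [0,0,0.12],
    [0,0,0.18],
    [0,0,0.18],
    [-0.1,-0.007,0.18],
    [-0.25,-0.017,0.18],
    [-0.4,-0.027,0.18],
    [-0.57,-0.037,0.18],
    [-0.57,-0.037,0.18],
    [-0.57,-0.037,0.18]
  ],
  "rot": [
    [0,0,0],
    [0,0,0],
    [0,0,0],
    [0,0,0],
    [0,0,0],
    [0,0,0],
    [0,0,0],
    [0,0,0],
    [0,0,0],
    [0,0,0]
  ],
  "hand": [0.3,0.3,0.3,0.3,0.3,0.3,0.3,0.3,0.3,0.3]
}}

```text
time_s: 30.32
ee_pos: [484.1, 330.7, 143.7]
ee_rot: [180.0, 0.0, -176.3]
force: [-0.6, 0.1, -0.2]
gripper_width: 37.4
gripper_force: 25.0
```

Emit:
{"name": "apply_moves", "arguments": {
  "delta_pos": [
    [0,0,0.3],
    [0,0,0.6],
    [0,0,1],
    [0,0,1],
    [0,0,1]
  ],
  "rot": [
    [0,0,0],
    [0,0,0],
    [0,0,0],
    [0,0,0],
    [0,0,0]
  ],
  "hand": [0.3,0.3,0.3,0.3,0.3]
}}

```text
time_s: 30.73
ee_pos: [487.1, 331.7, 267.2]
ee_rot: [179.8, 0.4, -176.3]
force: [-0.2, 0.1, -1.3]
gripper_width: 37.7
gripper_force: 25.0
```

Emit:
{"name": "apply_moves", "arguments": {
  "delta_pos": [
    [0,-0.3,0],
    [0,-0.6,0],
    [-0.2,-1,0],
    [-0.33,-1,0],
    [-0.33,-1,0],
    [-0.33,-1,0]
  ],
  "rot": [
    [0,0,0],
    [0,0,0],
    [0,0,0],
    [0,0,0],
    [0,0,0],
    [0,0,0]
  ],
  "hand": [0.3,0.3,0.3,0.3,0.3,0.3]
}}

```text
time_s: 31.23
ee_pos: [444.5, 209.8, 262.2]
ee_rot: [-180.0, -0.1, -176.4]
force: [0.1, -0.1, 0.1]
gripper_width: 37.7
gripper_force: 25.0
```

```bash
python3 - <<'E'
from h import *
s=env.state();print(s['ee_pos'],s['ee_rot'],s['gripper_width'])
f=grab("wrist")
print([(round(d["score"],2),np.round(onz(f,d["position"],6)).tolist()[:2]) for d in spotter.landmark_of(f,"bottle_1")])
print(fitb(f,(438,124),6),rimfit(f,(438,125),R=9,out="pics/r2.png"))
E
```

```text
[444.48839036 209.83181147 262.20301347] [-1.79977167e+02 -9.18386428e-02 -1.76391032e+02] 37.69667706057112
[(0.72, [436.0, 122.0]), (0.65, [442.0, 304.0])]
(array([  0.92, 438.  , 122.  ]), 2248) [[229.1, 439.0, 121.0], [228.1, 440.0, 122.0], [227.7, 440.0, 121.0], [223.9, 439.0, 122.0]]
```

View pics/r2.png

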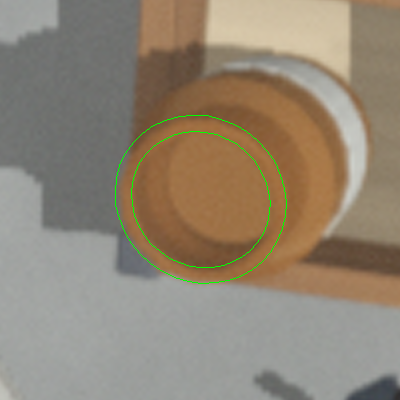

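Bottle A's mouth fits at (439,121.5). It was nudged inside its pocket but is still standing. I'll insert there.

Emit:
{"name": "apply_moves", "arguments": {
  "delta_pos": [
    [-0.043,-0.3,0],
    [-0.043,-0.74,0],
    [-0.043,-0.74,-0.25],
    [-0.043,-0.74,-0.5],
    [-0.043,-0.74,-0.75],
    [-0.043,-0.74,-0.75],
    [-0.043,-0.74,-0.75],
    [-0.043,-0.74,-0.75]
  ],
  "rot": [
    [0,0,0],
    [0,0,0],
    [0,0,0],
    [0,0,0],
    [0,0,0],
    [0,0,0],
    [0,0,0],
    [0,0,0]
  ],
  "hand": [0.3,0.3,0.3,0.3,0.3,0.3,0.3,0.3]
}}

```text
time_s: 32.0
ee_pos: [441.5, 122.7, 174.5]
ee_rot: [180.0, 0.1, -176.3]
force: [0.4, 0.4, -1.3]
gripper_width: 37.9
gripper_force: 25.0
```

Emit:
{"name": "apply_moves", "arguments": {
  "delta_pos": [
    [0,0,-0.04],
    [0,0,-0.08],
    [0,0,-0.12],
    [0,0,-0.16],
    [0,0,-0.2],
    [0,0,-0.24],
    [0,0,-0.28],
    [0,0,-0.28]
  ],
  "rot": [
    [0,0,0],
    [0,0,0],
    [0,0,0],
    [0,0,0],
    [0,0,0],
    [0,0,0],
    [0,0,0],
    [0,0,0]
  ],
  "hand": [0.3,0.3,0.3,0.3,0.3,0.3,0.3,0.3]
}}

```text
time_s: 32.67
ee_pos: [439.2, 121.7, 138.7]
ee_rot: [-180.0, -0.1, -176.3]
force: [-0.4, 0.6, -0.7]
gripper_width: 37.6
gripper_force: 25.0
```

Emit:
{"name": "apply_moves", "arguments": {
  "delta_pos": [
    [0,0,-0.03],
    [0,0,-0.06],
    [0,0,-0.09],
    [0,0,-0.1],
    [0,0,-0.1],
    [0,0,-0.1]
  ],
  "rot": [
    [0,0,0],
    [0,0,0],
    [0,0,0],
    [0,0,0],
    [0,0,0],
    [0,0,0]
  ],
  "hand": [0.3,0.3,0.3,0.3,0.3,0.3]
}}

```text
time_s: 33.17
ee_pos: [439.5, 121.7, 128.0]
ee_rot: [-180.0, -0.0, -176.3]
force: [-2.9, -0.9, 4.5]
gripper_width: 37.7
gripper_force: 25.0
```

Emit:
{"name": "apply_moves", "arguments": {
  "delta_pos": [
    [0,0,-0.01],
    [0,0,-0.02],
    [0,0,-0.025],
    [0,0,-0.03],
    [0,0,-0.03]
  ],
  "rot": [
    [0,0,0],
    [0,0,0],
    [0,0,0],
    [0,0,0],
    [0,0,0]
  ],
  "hand": [0.3,0.3,0.3,0.3,0.3]
}}

```text
time_s: 33.58
ee_pos: [441.4, 122.0, 127.6]
ee_rot: [180.0, 0.3, -176.3]
force: [-6.2, -1.8, 24.6]
gripper_width: 37.8
gripper_force: 25.0
```

Emit:
{"name": "apply_moves", "arguments": {
  "delta_pos": [
    [0,0,0.02],
    [0,0,0.02],
    [0,0,0.02],
    [0,0,0.02],
    [0,0,0.02],
    [0,0,0.02]
  ],
  "rot": [
    [0,0,0],
    [0,0,0],
    [0,0,0],
    [0,0,0],
    [0,0,0],
    [0,0,0]
  ],
  "hand": [0.66,0.66,0.66,0.66,0.66,0.66]
}}

```text
time_s: 34.08
ee_pos: [439.8, 121.9, 126.2]
ee_rot: [-180.0, -0.0, -176.3]
force: [-0.7, -1.0, 0.3]
gripper_width: 59.8
gripper_force: 0.0
```

Emit:
{"name": "apply_moves", "arguments": {
  "delta_pos": [
    [0,0,0.3],
    [0,0,0.6],
    [0,0,0.9],
    [0,0,1],
    [0,0,1]
  ],
  "rot": [
    [0,0,0],
    [0,0,0],
    [0,0,0],
    [0,0,0],
    [0,0,0]
  ],
  "hand": [0.66,0.66,0.66,0.66,0.66]
}}

```text
time_s: 34.5
ee_pos: [442.0, 122.4, 250.0]
ee_rot: [179.9, 0.4, -176.3]
force: [0.5, -0.4, -0.5]
gripper_width: 60.1
gripper_force: 0.0
```

Emit:
{"name": "apply_moves", "arguments": {
  "delta_pos": [
    [0,-0.3,0.3],
    [0,-0.6,0.6],
    [0,-0.9,0.8],
    [0,-1,0.8],
    [0,-1,0.8]
  ],
  "rot": [
    [0,0,0],
    [0,0,0],
    [0,0,0],
    [0,0,0],
    [0,0,0]
  ],
  "hand": [0.66,0.66,0.66,0.66,0.66]
}}

```text
time_s: 34.92
ee_pos: [440.8, -1.9, 344.1]
ee_rot: [-179.8, 0.2, -176.6]
force: [0.4, 0.1, -0.1]
gripper_width: 60.1
gripper_force: 0.0
```

```bash
python3 - <<'E'
from h import *
f=grab("wrist")['pixels'];S=grab("side")['pixels']
cv2.imwrite("pics/w11.png",np.hstack([cv2.resize(f[0:260],(380,350)),cv2.resize(S[180:310,180:320],(420,350),interpolation=cv2.INTER_CUBIC)])[:,:,::-1])
E
```

```text
(no output)
```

View pics/w11.png

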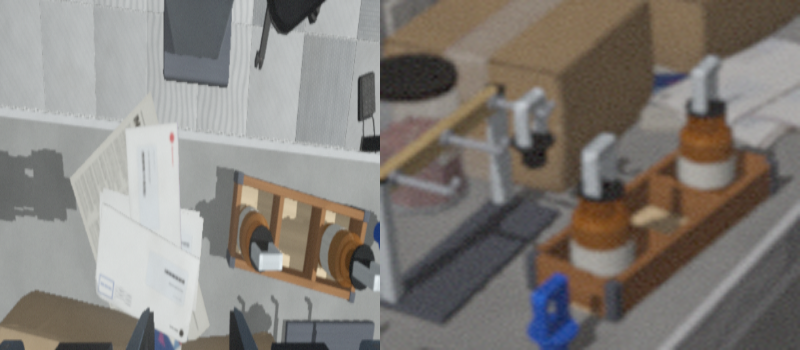

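Both bottles stand in the crate with their stoppers seated, at (602,190) and (705,105) in the side view. The spare stopper still hangs at (533,125), and the gripper is clear.

```bash
python3 -c "
from workcell import env
print(env.job_done())"
```

```text
the job is handed in; nothing more can be done
None
```

I stood both amber bottles that were present upright in the crate (pockets 1 and 3) and closed each with a stopper pressed fully home. The spare stopper is still on its peg, and the job is handed in.

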